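Clear the test fixture's cover and hold it open

ROBOT

A 6-joint arm with a two-finger parallel gripper is mounted at the origin on the work surface. World frame = base frame: x ahead of the robot, y to its left, z up, the work surface at z = 0. Lengths are in m, angles in degrees, forces in N, time in s.
With the tool pointing down it reaches from about 0.35 to 0.875 m from the base axis. Payload 4.2 kg.
Tool frame: the origin (TCP) lies at the very end of the fingers, on their centre line; the grasp point (between the pads) lies 19 mm behind it; z points along the fingers, y is the line along which they close (so a half turn about z gives the same grasp; the last joint's range is limited). The gripper opens to 87 mm and grips with 3 to 60 N. Pads are 19 mm wide; open, the fingers measure 117 mm over their backs; the gripper's body (75 mm by 190 mm) begins 51 mm behind the grasp point.
Start: joints at [87.582, 22.042, 0.453, 0, -68.411, -14.817], TCP at [0.185, 0.597, 0.223] pointing down, gripper open.
Joint ranges: [-179.83, 179.83], [-69.29, 118.12], [-61.27, 80.66], [-181.25, 117.63], [-171.15, -9.14], [-177.46, 177.46]. Speed limits (degrees/s): [159.86, 159.86, 180, 180, 180, 180].

INTERFACE

Orientations are given as a 3x3 rotation matrix whose columns are the frame's x, y, z axes.
In Python, from station import * gives the robot as it stands.
- The arm moves only by the shell command python3 -m pendant 'ROWS'. ROWS is JSON, a list of rows, each an object of numbers: "x", "y", "z": the shift along the world's x, y, z normalised to -1 to 1, where 1 is 250 mm; "rx", "ry", "rz": the turn, a rotation vector about the world's x, y, z normalised to -1 to 1, where 1 is 180 degrees; "claw": the opening, from 0 (shut) to 1 (fully open). A call has exactly 8 rows; each row is the pose to reach, as a shift and turn from the pose commanded when the call began, turning the shorter way round; what a row does not reach only later rows make up. A row lasts 1/8 s, in which the tool goes at most 62.5 mm and 10.7 degrees, less where a joint would pass 70% of its speed; a pose out of reach is approached as far as the arm can. A call with a number of a shift or a turn outside -1 to 1 is refused whole. A call with a gripper value outside its range is refused whole. The fingers move at their own pace and stop on an object; the grip force is fixed at half the most. Time passes only in rows, so rows that repeat a pose let the fingers close, or fill a call up. It gives the time, the measured TCP pose, the force, the opening and the grip force at its end, in the units of the state.
- sense(): the state, without advancing time (a new reading comes with each control period).
- capture(name): name is "side" or "top"; returns a dict with "color" (420x560x3 uint8, red, green, blue), "mtx" (3x3 intrinsics, pixels), "k1" (the pictures are not rectified: a ray, as slopes to the right and down, at radius r is drawn at 1 + k1 r^2 times it, then the intrinsics apply), "world_to_cam" (4x4, takes a point from world to camera coordinates). Camera axes: x right, y up, looking along -z (the intrinsics and any distortion apply to the point x, -y, -z); pixel columns grow to the right and rows downward; lengths in m; the calibration is good to about 2 mm. A picture is of the moment at which its call begins. There is no depth.
- finish_job(): hands the job in; it is judged then, once.
Trained networks look in a picture, given as the dict that the camera call returned (one of the last four; its "shot" number tells which), for a name from the list of things; names that differ only in an ending like _2 or _b are one class to them, and where a whole thing is asked for, a point or a joint stands for the part that bears it (a point fixed in the world has none). Each returns a list of dicts, best first, with "conf" (0 to 1); they miss things now and then, are a little off and sometimes report something else, mostly with a low value. They report only what shows in the picture. A call takes as long as a camera call.
- search_frame(picture, label): "centre" ([column, row] in pixels, amid what is visible of it).
- regions_of(picture, label): "region" (420x560 bool, what is visible of it) and "centre" ([column, row] in pixels, amid what is visible of it).
The state is a dict: "time_s": time; "joints": joint angles; "joint_velocities": joint speeds; "effort": joint torques, N m; "tcp_pos": TCP position; "ee_rot": TCP orientation; "wrist_force": force on the tool from outside, world axes, zero at the start; "moment": the same for the moment, N m; "gripper_width": opening from 0.0 (shut) to 1.0 (fully open); "gripper_force": force on a finger pad.
Only numpy, scipy, OpenCV 4.12 (cv2) and the standard library are available. Lean on these libraries where they do the work, as an engineer would, in place of code of your own. Each camera call takes 0.05 s, during which the arm holds its last target. There are 200 camera calls.

TASK

Two loose heat sinks were left on the closed cover of the board test fixture: first drop both into the steel cup, leaving the cup standing upright. Then, and not before, lift the cover by its orange tab to 50 degrees and hold it still there so that a colleague can take the board out: the cover falls shut by itself, so finish while still holding it, and leave the jar, screwdriver and mouse where they are.

Things in the scene. Friction and masses are not known exactly. Their poses are not given: they have to be found in the camera images.
- fixture: Board test fixture, fixed to the bench: grey case 200 (x) x 180 (y) x 70 mm high, closed by a hinged cover 200 x 180 x 10 mm (white frame, clear solid window, a blue circuit board seen below it; flat top at 80.5 mm above the bench). Origin: centre of the underside, on the bench; x points from the tab side (front, towards the robot) to the hinge side, z up.
- cover (a joint): Cover hinge angle in rad: 0 closed (level), grows as the tab side rises; stop at 1.3. 50 degrees = 0.873 rad. No spring, next to no friction: the cover (about 0.35 kg, varies) falls shut from any angle when let go.
- cover_tab (a point): Point on the orange pull tab where it is best gripped: mid-thickness and mid-width of the tab, 40 mm out from the cover's front edge, 240 mm from the hinge axis; 75.5 mm above the bench when closed. The tab is a bar 16 mm wide (fixture y), 14 mm thick, sticking 60 mm straight out from the middle of the cover's front edge, free all round, and moves with the cover; the point's axes turn with the cover and equal the fixture's when closed.
- cover_hinge (a point): Point on the hinge axis at the middle of the cover's far (+x) edge, 70.5 mm above the bench, 5 mm below the height of the tab point and on the cover's underside. The axis runs along the fixture's y. Its axes turn with the cover.
- sink_a: Loose gold-coloured finned heat sink, treated as a solid block: 28 (x, along the fins) x 20 (y) x 18 mm high, about 22 g, lying flat, fins up, on the closed cover (left half seen from the robot). Origin: centre of its underside.
- sink_b: The other heat sink, same make, on the right half of the cover. Origin: centre of its underside.
- sink_a_mid (a point): Middle of the block of heat sink a, 9 mm above its underside.
- sink_b_mid (a point): Middle of the block of heat sink b, 9 mm above its underside.
- cup: Loose open steel cup, about 0.4 kg, 80 mm high, mouth 90 mm across outside, 84 mm inside, tapering to a foot 72 mm across, walls 3 mm, floor 4 mm thick; it stands on the bench to the left or right of the fixture. Origin: centre of its underside.
- jar: Bystander: closed amber jar with white label and black cap, 60 mm across, 70 mm high, on the other side of the fixture from the cup. Origin: centre of its underside.
- driver: Bystander: red-handled screwdriver 160 mm long lying on the bench to the right. Origin at its middle, on the bench; x along it.
- mouse: Bystander: black computer mouse about 75 x 60 x 34 mm on the bench to the left. Origin: centre of its underside.

How it is judged (in metres and radians):
On the way, in this order (a step that is already met when the one before it is completed fails the run):
1. both heat sinks lie in the cup, let go, with the cover still down (horizontal distance between each of sink_a_mid, sink_b_mid and cup below 0.042 m and z of sink_a_mid in the frame of cup between 0.004 and 0.075 m and z of sink_b_mid in the frame of cup between 0.004 and 0.075 m and contact force between the fingers and sink_a below 0.05 N and contact force between the fingers and sink_b below 0.05 N and value of joint cover below 0.15 rad), for 0.2 s.
2. the cover is lifted past 30 degrees by the fingers (value of joint cover above 0.53 rad and contact force between the fingers and fixture above 0.5 N), for 0.1 s.
At the end, for the whole second after the job is handed in: Both heat sinks lie in the upright cup on the bench (middles within 42 mm of its axis, below the rim), let go; the cover stands still at 50 degrees, 5 either way (0.785 to 0.96 rad), held by the fingers (over 0.5 N), no loose object touching the fixture (horizontal distance between each of sink_a_mid, sink_b_mid and cup below 0.042 m and z of sink_a_mid in the frame of cup between 0.004 and 0.075 m and z of sink_b_mid in the frame of cup between 0.004 and 0.075 m and contact force between the fingers and sink_a below 0.05 N and contact force between the fingers and sink_b below 0.05 N and angle between cup's own z axis and vertical below 0.1 rad and height (world z) of cup below 0.01 m and value of joint cover between 0.785 and 0.96 rad and velocity of joint cover between -0.05 and 0.05 rad/s and contact force between the fingers and fixture above 0.5 N and contact force between each of sink_a, sink_b, cup, jar, driver, mouse and fixture below 0.05 N); the arm keeps its last pose, push and grip.
It fails at once if the cover is opened (past 9 degrees) before both heat sinks are in the cup (value of joint cover above 0.157 rad and not (horizontal distance between each of sink_a_mid, sink_b_mid and cup below 0.042 m and z of sink_a_mid in the frame of cup between 0.004 and 0.075 m and z of sink_b_mid in the frame of cup between 0.004 and 0.075 m)).
It fails at once if a bystander (jar, screwdriver, mouse) is moved by more than 20 mm (distance of any of jar, driver, mouse from where it was at the start of the episode above 0.02 m).
It fails at once if the cup is tipped by more than 30 degrees (angle between cup's own z axis and vertical above 0.52 rad).
It also fails if it takes over 58 s, if anything falls off the work surface, if the arm or the gripper's body presses on something with over 40 N, if the wrist force passes 120 N, or if a joint passes its speed limit or range.

## Working session

There is one attempt and no reset: what is moved stays moved. The work goes in short steps, Python scripts to look and compute and a shell command to move; the robot and the scene stay as the last step left them, time stands still between calls to the robot, and variables do not carry over. Pictures are saved under pics/ and viewed, at most 10 in all, crops included, and the job is handed in when it is done.

```bash
mkdir -p pics; cat > h.py <<'E'
from station import *
import numpy as np, cv2
def ray(p,c):
    K=np.array(c["mtx"]);d=np.array([(c0-k)/f for c0,k,f in ((p[0],K[0,2],K[0,0]),(p[1],K[1,2],K[1,1]))])
    u=d.copy()
    for _ in range(20): u=d/(1+c["k1"]*(u@u))
    M=np.array(c["world_to_cam"]);R=M[:3,:3];t=M[:3,3]
    return -R.T@t, R.T@np.array([u[0],-u[1],-1])
def atz(p,c,z):
    o,d=ray(p,c);return o+d*(z-o[2])/d[2]
def proj(P,c):
    M=np.array(c["world_to_cam"]);q=M[:3,:3]@np.array(P)+M[:3,3];u=np.array([q[0],-q[1]])/-q[2]
    u=u*(1+c["k1"]*(u@u));K=np.array(c["mtx"]);return np.array([K[0,0]*u[0]+K[0,2],K[1,1]*u[1]+K[1,2]])
E
python3 - <<'E'
from h import *
print(sense())
for n in("top","side"):
    c=capture(n);cv2.imwrite(f"pics/{n}0.png",c["color"][:,:,::-1])
    o,_=ray((280,210),c);print(n,o.round(3),c["k1"])
    for l,z in(("fixture",.08),("cover",.08),("cover_tab",.0825),("sink_a",.0985),("cup",.08),("jar",.07),("driver",.02),("mouse",.03)):
        for r in regions_of(c,l)[:3]:
            m=r["region"];ct=max(cv2.findContours(m.astype(np.uint8),0,2)[0],key=cv2.contourArea)
            (a,b,an)=cv2.minAreaRect(ct)
            pts=[atz(q,c,z)[:2].round(3).tolist() for q in cv2.boxPoints((a,b,an))]
            print(l,round(r["conf"],2),np.round(r["centre"]),atz(r["centre"],c,z)[:2].round(3),np.round(b),pts if n=="top" else "")
E
```

```text
{'time_s': 0.0, 'joints': array([ 8.75834597e+01,  2.20894017e+01,  3.79895478e-01, -2.83889953e-02,
       -6.84110356e+01, -1.48173813e+01]), 'joint_velocities': array([-0.12531454,  0.01453011,  0.00373386, -0.07121395, -0.09917412,
       -0.01874205]), 'effort': array([-1.29868572e-04, -3.90662026e+01,  1.87402815e+01,  4.21992704e+00,
        1.10156063e-02, -1.91166191e-04]), 'tcp_pos': array([0.18496875, 0.5963718 , 0.22147627]), 'ee_rot': array([[ 9.55048975e-01, -2.96447558e-01, -5.49017520e-04],
       [-2.96448052e-01, -9.55046709e-01, -2.08251145e-03],
       [ 9.30180582e-05,  2.15165560e-03, -9.99997681e-01]]), 'wrist_force': array([ 0.52519783, -0.0249045 , -0.67937977]), 'moment': array([-0.00985677, -0.00320565,  0.04584908]), 'gripper_force': 0.0, 'gripper_width': 1.00128994187559}
top [ 0.389 -0.01   1.283] -0.003922345867296598
fixture 0.58 [288. 193.] [ 0.623 -0.011] [97. 65.] [[0.743, 0.075], [0.738, -0.108], [0.466, -0.099], [0.47, 0.078]]
cover 0.94 [289. 195.] [ 0.618 -0.015] [65. 92.] [[0.473, 0.081], [0.731, 0.071], [0.721, -0.111], [0.464, -0.095]]
cover_
[... 581 characters left out ...]
191.] [ 0.638 -0.019] [92. 65.] [[0.742, 0.078], [0.738, -0.112], [0.47, -0.102], [0.474, 0.081]]
side [ 0.516 -0.843  0.941] -0.1558790852975593
fixture 0.78 [297. 235.] [ 0.615 -0.061] [ 76. 117.] 
cover 0.66 [295. 226.] [ 0.613 -0.033] [ 57. 112.] 
cover_tab 0.74 [297. 226.] [ 0.618 -0.036] [ 58. 110.] 
cover_tab 0.4 [292. 204.] [0.611 0.041] [11. 13.] 
sink_a 0.68 [290. 203.] [0.605 0.025] [14. 11.] 
sink_a 0.58 [319. 232.] [ 0.665 -0.072] [11. 14.] 
cup 0.69 [260. 316.] [ 0.522 -0.28 ] [53. 43.] 
cup 0.37 [297. 226.] [ 0.617 -0.033] [ 58. 111.] 
jar 0.61 [251. 156.] [0.515 0.246] [30. 20.] 
driver 0.92 [267. 411.] [ 0.529 -0.455] [13. 49.] 
mouse 0.66 [277. 132.] [0.595 0.412] [15. 23.]
```

```bash
python3 - <<'E'
import cv2
a=cv2.imread("pics/top0.png")[130:270,215:415];b=cv2.imread("pics/side0.png")[160:350,215:375]
cv2.imwrite("pics/ct.png",cv2.resize(a,None,fx=4,fy=4,interpolation=2));cv2.imwrite("pics/cs.png",cv2.resize(b,None,fx=3,fy=3,interpolation=2))
E
```

```text
(no output)
```

View pics/ct.png

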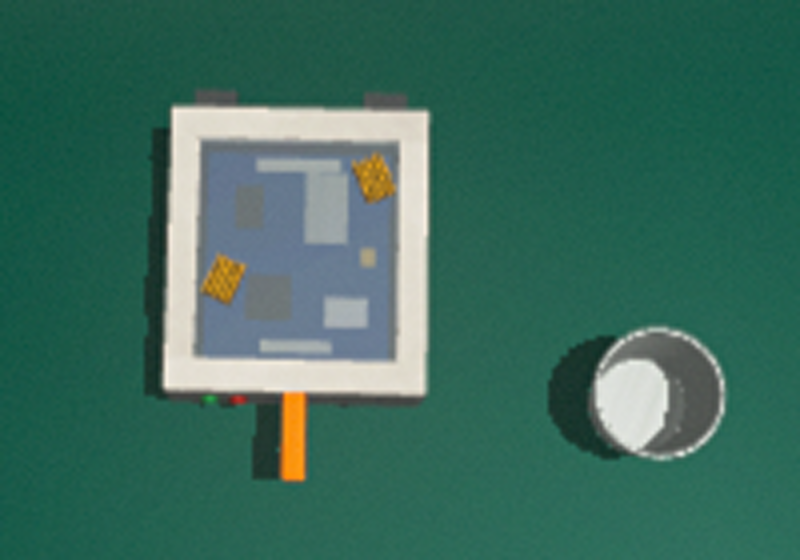

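View pics/cs.png

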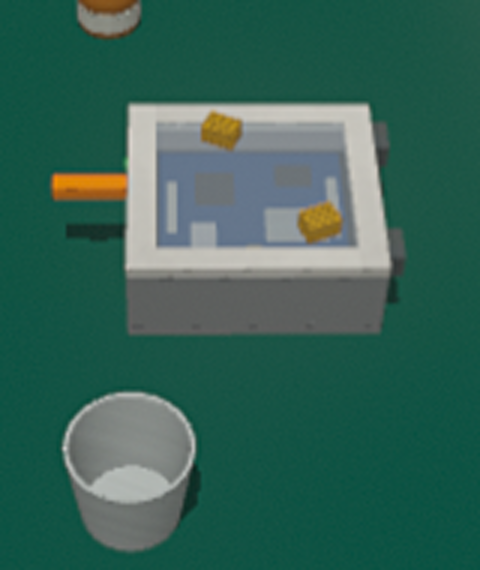

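The top view shows sink a at about px (271,200), sink b at (308,174), the tab tip at (288,250) and the cup mouth at (380,228). The side view agrees. Next I'll measure them in metric coordinates.

```bash
python3 - <<'E'
from h import *
c=capture("top");s=capture("side")
def mask(c,lo,hi):
    h=cv2.cvtColor(c["color"],cv2.COLOR_RGB2HSV);return cv2.inRange(h,lo,hi)
# metric rectification at plane z, 0.5mm/px
def rect(c,z,x0,x1,y0,y1,st=.0005):
    X,Y=np.meshgrid(np.arange(x0,x1,st),np.arange(y0,y1,st),indexing="ij")
    P=np.array([proj((a,b,z),c) for a,b in zip(X.ravel(),Y.ravel())]).reshape(*X.shape,2).astype(np.float32)
    im=cv2.remap(c["color"],P[...,0],P[...,1],cv2.INTER_LINEAR);return im
for nm,c0,pt,z in(("a",c,(271,199.7),.0985),("b",c,(308.5,174.5),.0985),("a",s,(289,203),.0895),("b",s,(321.5,234),.0895)):
    x,y=atz(pt,c0,z)[:2];im=rect(c0,z,x-.03,x+.03,y-.03,y+.03)
    h=cv2.cvtColor(im,cv2.COLOR_RGB2HSV);m=cv2.inRange(h,(12,110,60),(30,255,255))
    m=cv2.morphologyEx(m,cv2.MORPH_CLOSE,np.ones((9,9)))
    ct=max(cv2.findContours(m,0,2)[0],key=cv2.contourArea);(u,v),sz,an=cv2.minAreaRect(ct)
    bp=cv2.boxPoints(((u,v),sz,an));e=[(bp[(i+1)%4]-bp[i]) for i in(0,1)];L=max(e,key=np.linalg.norm)
    # u=col->y, v=row->x
    print(nm,"centre",np.round((x-.03+v*.0005,y-.03+u*.0005),4),np.array(sz)*.5,"long axis deg from x",np.degrees(np.arctan2(L[0],L[1])).round(1))
x,y=atz((288,240),c,.0825)[:2];im=rect(c,.0825,.4,.52,-.07,.05)
m=cv2.inRange(cv2.cvtColor(im,cv2.COLOR_RGB2HSV),(5,150,100),(22,255,255))
ct=max(cv2.findContours(m,0,2)[0],key=cv2.contourArea);bp=cv2.boxPoints(cv2.minAreaRect(ct));print("tab",[(round(.4+v*.0005,4),round(-.07+u*.0005,4)) for u,v in bp])
# cover corners in full-image px from crop
for q in((172,107),(429,111),(428,397),(163,391)): print("cov",atz((215+q[0]/4,130+q[1]/4),c,.0805)[:2].round(4))
for q in((593,393),(724,393),(658,327),(658,459)): print("cup",atz((215+q[0]/4,130+q[1]/4),c,.08)[:2].round(4))
for q in((64,447),(196,447),(130,393),(130,503)): print("cups",atz((215+q[0]/3,160+q[1]/3),s,.08)[:2].round(4))
for q in((128,104),(369,104),(390,268),(126,268)): print("covs",atz((215+q[0]/3,160+q[1]/3),s,.0805)[:2].round(4))
E
```

```text
a centre [0.6034 0.0356] [21.68985939 28.39806366] long axis deg from x 153.4
b centre [ 0.6713 -0.0693] [30.08304024 22.31633377] long axis deg from x 21.3
a centre [0.6022 0.0362] [34.31475067 32.81938171] long axis deg from x 61.8
b centre [ 0.6708 -0.0683] [34.93678284 32.18631744] long axis deg from x 20.6
tab [(np.float32(0.5195), np.float32(-0.0191)), (np.float32(0.4659), np.float32(-0.0166)), (np.float32(0.4667), np.float32(0.0007)), (np.float32(0.5203), np.float32(-0.0018))]
cov [0.7288 0.0692]
cov [ 0.7215 -0.1112]
cov [ 0.52   -0.1034]
cov [0.5282 0.0776]
cup [ 0.5203 -0.2161]
cup [ 0.5183 -0.3053]
cup [ 0.5648 -0.263 ]
cup [ 0.4744 -0.2578]
cups [ 0.4752 -0.2602]
cups [ 0.565  -0.2643]
cups [ 0.5215 -0.2169]
cups [ 0.5187 -0.3066]
covs [0.5287 0.0786]
covs [0.7305 0.0701]
covs [ 0.721 -0.111]
covs [ 0.522  -0.1017]
```

```bash
python3 -m pendant '[{"x":0.744,"y":-1,"rz":-0.052,"claw":1},{"x":0.744,"y":-1,"rz":-0.052,"claw":1},{"x":0.744,"y":-1,"rz":-0.052,"claw":1},{"x":0.744,"y":-1,"rz":-0.052,"claw":1},{"x":0.744,"y":-1,"rz":-0.052,"claw":1},{"x":0.744,"y":-1,"rz":-0.052,"claw":1},{"x":0.744,"y":-1,"rz":-0.052,"claw":1},{"x":0.744,"y":-1,"rz":-0.052,"claw":1}]'
python3 -m pendant '[{"x":0.744,"y":-1,"claw":1},{"x":0.744,"y":-1,"claw":1},{"x":0.744,"y":-1,"claw":1},{"x":0.744,"y":-1,"claw":1},{"x":0.744,"y":-1,"claw":1},{"x":0.744,"y":-1,"claw":1},{"x":0.744,"y":-1,"claw":1},{"x":0.744,"y":-1,"claw":1}]'
python3 -m pendant '[{"x":0.184,"y":-0.244,"claw":0.6},{"x":0.184,"y":-0.244,"claw":0.6},{"x":0.184,"y":-0.244,"z":-0.2,"claw":0.6},{"x":0.184,"y":-0.244,"z":-0.4,"claw":0.6},{"x":0.184,"y":-0.244,"z":-0.4,"claw":0.6},{"x":0.184,"y":-0.244,"z":-0.4,"claw":0.6},{"x":0.184,"y":-0.244,"z":-0.4,"claw":0.6},{"x":0.184,"y":-0.244,"z":-0.4,"claw":0.6}]'
python3 -c "from h import *;s=sense();print(s['ee_rot'].round(3),s['joints'].round(1))"
```

```text
[[ 0.955 -0.296  0.   ]
 [-0.296 -0.955  0.   ]
 [ 0.    -0.    -1.   ]] [ 87.6  22.    0.5   0.  -68.4 -14.8]$[0]: bad value
$[0]: bad value
$[0]: bad value
```

```bash
python3 -m pendant '[{"x":0.744,"y":-1,"z":0,"rx":0,"ry":0,"rz":-0.052,"claw":1},{"x":0.744,"y":-1,"z":0,"rx":0,"ry":0,"rz":-0.052,"claw":1},{"x":0.744,"y":-1,"z":0,"rx":0,"ry":0,"rz":-0.052,"claw":1},{"x":0.744,"y":-1,"z":0,"rx":0,"ry":0,"rz":-0.052,"claw":1},{"x":0.744,"y":-1,"z":0,"rx":0,"ry":0,"rz":-0.052,"claw":1},{"x":0.744,"y":-1,"z":0,"rx":0,"ry":0,"rz":-0.052,"claw":1},{"x":0.744,"y":-1,"z":0,"rx":0,"ry":0,"rz":-0.052,"claw":1},{"x":0.744,"y":-1,"z":0,"rx":0,"ry":0,"rz":-0.052,"claw":1}]'
```

```text
time_s: 2.0
tcp_pos: [0.3706, 0.3479, 0.2225]
ee_rot: [[0.895, -0.446, 0.0], [-0.446, -0.895, 0.0], [-0.0, -0.0, -1.0]]
wrist_force: [0.8, -0.1, 0.1]
gripper_width: 1.004
gripper_force: 0.0
```

```bash
python3 -m pendant '[{"x":0.744,"y":-1,"z":0,"rx":0,"ry":0,"rz":0,"claw":1},{"x":0.744,"y":-1,"z":0,"rx":0,"ry":0,"rz":0,"claw":1},{"x":0.744,"y":-1,"z":0,"rx":0,"ry":0,"rz":0,"claw":1},{"x":0.744,"y":-1,"z":0,"rx":0,"ry":0,"rz":0,"claw":1},{"x":0.744,"y":-1,"z":0,"rx":0,"ry":0,"rz":0,"claw":0.6},{"x":0.744,"y":-1,"z":0,"rx":0,"ry":0,"rz":0,"claw":0.6},{"x":0.744,"y":-1,"z":0,"rx":0,"ry":0,"rz":0,"claw":0.6},{"x":0.744,"y":-1,"z":0,"rx":0,"ry":0,"rz":0,"claw":0.6}]'
python3 -m pendant '[{"x":0.184,"y":-0.244,"z":0,"rx":0,"ry":0,"rz":0,"claw":0.6},{"x":0.184,"y":-0.244,"z":0,"rx":0,"ry":0,"rz":0,"claw":0.6},{"x":0.184,"y":-0.244,"z":-0.2,"rx":0,"ry":0,"rz":0,"claw":0.6},{"x":0.184,"y":-0.244,"z":-0.4,"rx":0,"ry":0,"rz":0,"claw":0.6},{"x":0.184,"y":-0.244,"z":-0.48,"rx":0,"ry":0,"rz":0,"claw":0.6},{"x":0.184,"y":-0.244,"z":-0.48,"rx":0,"ry":0,"rz":0,"claw":0.6},{"x":0.184,"y":-0.244,"z":-0.48,"rx":0,"ry":0,"rz":0,"claw":0.6},{"x":0.184,"y":-0.244,"z":-0.48,"rx":0,"ry":0,"rz":0,"claw":0.6}]'
python3 - <<'E'
from h import *
print(sense()['joints'].round(1))
s=capture("side");cv2.imwrite("pics/s1.png",cv2.resize(s["color"][140:260,210:370,::-1],None,fx=4,fy=4,interpolation=2))
E
```

```text
time_s: 3.0
tcp_pos: [0.5566, 0.0986, 0.2226]
ee_rot: [[0.895, -0.445, -0.0], [-0.445, -0.895, 0.0], [-0.0, -0.0, -1.0]]
wrist_force: [-0.5, 0.0, 0.2]
gripper_width: 0.647
gripper_force: 0.0
time_s: 4.0
tcp_pos: [0.604, 0.0366, 0.1043]
ee_rot: [[0.895, -0.447, 0.003], [-0.447, -0.895, 0.001], [0.002, -0.002, -1.0]]
wrist_force: [0.1, 0.1, 0.6]
gripper_width: 0.602
gripper_force: 0.0
[ 18.8  26.1 -11.5   0.  -52.2  44.7]
```

View pics/s1.png

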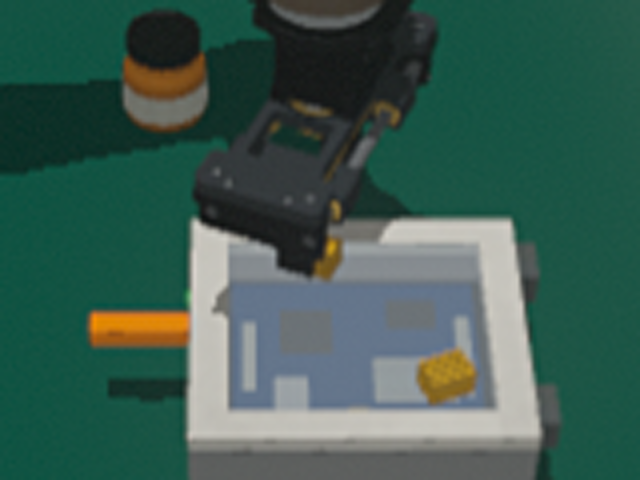

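Sink a sits just behind the near finger, in line with the jaws. I'll lower the tool and grip it.

```bash
python3 -m pendant '[{"x":0,"y":0,"z":-0.08,"rx":0,"ry":0,"rz":0,"claw":0.6},{"x":0,"y":0,"z":-0.08,"rx":0,"ry":0,"rz":0,"claw":0.6},{"x":0,"y":0,"z":-0.08,"rx":0,"ry":0,"rz":0,"claw":0.4},{"x":0,"y":0,"z":-0.08,"rx":0,"ry":0,"rz":0,"claw":0},{"x":0,"y":0,"z":-0.08,"rx":0,"ry":0,"rz":0,"claw":0},{"x":0,"y":0,"z":-0.08,"rx":0,"ry":0,"rz":0,"claw":0},{"x":0,"y":0,"z":-0.08,"rx":0,"ry":0,"rz":0,"claw":0},{"x":0,"y":0,"z":-0.08,"rx":0,"ry":0,"rz":0,"claw":0}]'
```

```text
time_s: 5.05
tcp_pos: [0.6033, 0.0359, 0.0828]
ee_rot: [[0.894, -0.448, 0.0], [-0.448, -0.894, 0.0], [0.0, -0.0, -1.0]]
wrist_force: [-0.7, -0.5, 2.0]
gripper_width: 0.227
gripper_force: 30.0
```

```bash
python3 -m pendant '[{"x":0,"y":0,"z":0.2,"rx":0,"ry":0,"rz":0,"claw":0},{"x":0,"y":0,"z":0.4,"rx":0,"ry":0,"rz":0,"claw":0},{"x":-0.08,"y":-0.24,"z":0.4,"rx":0,"ry":0,"rz":0,"claw":0},{"x":-0.16,"y":-0.48,"z":0.4,"rx":0,"ry":0,"rz":0,"claw":0},{"x":-0.24,"y":-0.72,"z":0.4,"rx":0,"ry":0,"rz":0,"claw":0},{"x":-0.334,"y":-0.95,"z":0.4,"rx":0,"ry":0,"rz":0,"claw":0},{"x":-0.334,"y":-1,"z":0.4,"rx":0,"ry":0,"rz":0,"claw":0},{"x":-0.334,"y":-1,"z":0.4,"rx":0,"ry":0,"rz":0,"claw":0}]'
python3 -m pendant '[{"x":0,"y":-0.187,"z":0,"rx":0,"ry":0,"rz":0,"claw":0},{"x":0,"y":-0.187,"z":0,"rx":0,"ry":0,"rz":0,"claw":0},{"x":0,"y":-0.187,"z":-0.16,"rx":0,"ry":0,"rz":0,"claw":0},{"x":0,"y":-0.187,"z":-0.32,"rx":0,"ry":0,"rz":0,"claw":0},{"x":0,"y":-0.187,"z":-0.4,"rx":0,"ry":0,"rz":0,"claw":0},{"x":0,"y":-0.187,"z":-0.45,"rx":0,"ry":0,"rz":0,"claw":0},{"x":0,"y":-0.187,"z":-0.45,"rx":0,"ry":0,"rz":0,"claw":0},{"x":0,"y":-0.187,"z":-0.45,"rx":0,"ry":0,"rz":0,"claw":0}]'
python3 - <<'E'
from h import *
s=capture("side");cv2.imwrite("pics/s2.png",cv2.resize(s["color"][220:380,180:340,::-1],None,fx=3,fy=3,interpolation=2))
E
```

```text
time_s: 6.05
tcp_pos: [0.5195, -0.2148, 0.1824]
ee_rot: [[0.893, -0.449, -0.0], [-0.449, -0.893, 0.0], [-0.0, -0.0, -1.0]]
wrist_force: [-0.2, 0.9, -0.7]
gripper_width: 0.225
gripper_force: 30.0
time_s: 7.05
tcp_pos: [0.5207, -0.2606, 0.0711]
ee_rot: [[0.895, -0.447, 0.002], [-0.447, -0.895, -0.001], [0.002, -0.0, -1.0]]
wrist_force: [0.5, -0.1, 0.5]
gripper_width: 0.225
gripper_force: 30.0
```

View pics/s2.png

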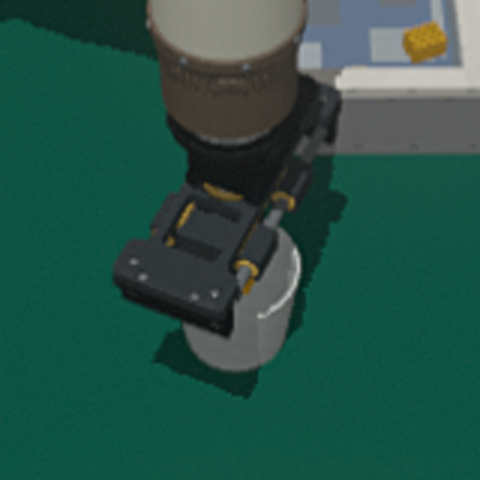

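```bash
python3 - <<'E'
from h import *
c=capture("side")
y=np.array([-.447,-.895,0]);x=np.array([.895,-.447,0]);t=np.array([.5207,-.2606,.0711])
for d,h,w in((.01,0,0),(.025,0,.0095),(.025,0,-.0095),(.025,.05,.0095),(.025,.05,-.0095),(.09,.07,.037),(.09,.07,-.037)):
    print(d,h,w,((proj(t+y*d+x*w+[0,0,h],c)-[180,220])*3).round())
print(((proj((.5195,-.3057,.08),c)-[180,220])*3).round())
E
```

```text
0.01 0 0 [230. 284.]
0.025 0 0.0095 [233. 305.]
0.025 0 -0.0095 [208. 296.]
0.025 0.05 0.0095 [232. 264.]
0.025 0.05 -0.0095 [206. 254.]
0.09 0.07 0.037 [228. 342.]
0.09 0.07 -0.037 [120. 299.]
[236. 322.]
```

The black block is the gripper body, well above the rim, and the fingers are inside the cup. Releasing, then moving on to sink b.

```bash
python3 -m pendant '[{"x":0,"y":0,"z":0,"rx":0,"ry":0,"rz":0,"claw":0.4},{"x":0,"y":0,"z":0,"rx":0,"ry":0,"rz":0,"claw":0.4},{"x":0,"y":0,"z":0,"rx":0,"ry":0,"rz":0,"claw":0.4},{"x":0,"y":0,"z":0.2,"rx":0,"ry":0,"rz":0,"claw":0.4},{"x":0,"y":0,"z":0.45,"rx":0,"ry":0,"rz":0,"claw":0.4},{"x":0,"y":0,"z":0.45,"rx":0,"ry":0,"rz":0,"claw":0.4},{"x":0.15,"y":0.19,"z":0.45,"rx":0,"ry":0,"rz":0.06,"claw":0.5},{"x":0.3,"y":0.38,"z":0.45,"rx":0,"ry":0,"rz":0.12,"claw":0.6}]'
```

```text
time_s: 8.15
tcp_pos: [0.5948, -0.1653, 0.1823]
ee_rot: [[0.996, -0.085, -0.0], [-0.085, -0.996, 0.0], [-0.0, -0.0, -1.0]]
wrist_force: [0.8, -1.0, 0.2]
gripper_width: 0.532
gripper_force: 0.0
```

```bash
python3 -m pendant '[{"x":0.306,"y":0.385,"z":0,"rx":0,"ry":0,"rz":0.146,"claw":0.6},{"x":0.306,"y":0.385,"z":0,"rx":0,"ry":0,"rz":0.146,"claw":0.6},{"x":0.306,"y":0.385,"z":0,"rx":0,"ry":0,"rz":0.146,"claw":0.6},{"x":0.306,"y":0.385,"z":-0.15,"rx":0,"ry":0,"rz":0.146,"claw":0.6},{"x":0.306,"y":0.385,"z":-0.3,"rx":0,"ry":0,"rz":0.146,"claw":0.6},{"x":0.306,"y":0.385,"z":-0.33,"rx":0,"ry":0,"rz":0.146,"claw":0.6},{"x":0.306,"y":0.385,"z":-0.33,"rx":0,"ry":0,"rz":0.146,"claw":0.6},{"x":0.306,"y":0.385,"z":-0.33,"rx":0,"ry":0,"rz":0.146,"claw":0.6}]'
python3 -m pendant '[{"x":0,"y":0,"z":-0.07,"rx":0,"ry":0,"rz":0,"claw":0.6},{"x":0,"y":0,"z":-0.07,"rx":0,"ry":0,"rz":0,"claw":0.6},{"x":0,"y":0,"z":-0.07,"rx":0,"ry":0,"rz":0,"claw":0.4},{"x":0,"y":0,"z":-0.07,"rx":0,"ry":0,"rz":0,"claw":0},{"x":0,"y":0,"z":-0.07,"rx":0,"ry":0,"rz":0,"claw":0},{"x":0,"y":0,"z":-0.07,"rx":0,"ry":0,"rz":0,"claw":0},{"x":0,"y":0,"z":-0.07,"rx":0,"ry":0,"rz":0,"claw":0},{"x":0,"y":0,"z":-0.07,"rx":0,"ry":0,"rz":0,"claw":0}]'
```

```text
time_s: 9.15
tcp_pos: [0.6724, -0.0697, 0.102]
ee_rot: [[0.932, 0.361, 0.003], [0.361, -0.932, -0.0], [0.003, 0.001, -1.0]]
wrist_force: [0.1, -0.6, -0.8]
gripper_width: 0.598
gripper_force: 0.0
time_s: 10.15
tcp_pos: [0.6711, -0.0696, 0.0826]
ee_rot: [[0.933, 0.361, 0.0], [0.361, -0.933, -0.0], [-0.0, 0.0, -1.0]]
wrist_force: [-1.0, 0.1, 0.5]
gripper_width: 0.23
gripper_force: 30.0
```

```bash
python3 -m pendant '[{"x":0,"y":0,"z":0.2,"rx":0,"ry":0,"rz":0,"claw":0},{"x":0,"y":0,"z":0.4,"rx":0,"ry":0,"rz":0,"claw":0},{"x":-0.14,"y":-0.18,"z":0.4,"rx":0,"ry":0,"rz":0,"claw":0},{"x":-0.28,"y":-0.36,"z":0.4,"rx":0,"ry":0,"rz":0,"claw":0},{"x":-0.42,"y":-0.54,"z":0.4,"rx":0,"ry":0,"rz":0,"claw":0},{"x":-0.54,"y":-0.68,"z":0.4,"rx":0,"ry":0,"rz":0,"claw":0},{"x":-0.606,"y":-0.764,"z":0.4,"rx":0,"ry":0,"rz":0,"claw":0},{"x":-0.606,"y":-0.764,"z":0.4,"rx":0,"ry":0,"rz":0,"claw":0}]'
python3 -m pendant '[{"x":0,"y":0,"z":0,"rx":0,"ry":0,"rz":0,"claw":0},{"x":0,"y":0,"z":-0.16,"rx":0,"ry":0,"rz":0,"claw":0},{"x":0,"y":0,"z":-0.32,"rx":0,"ry":0,"rz":0,"claw":0},{"x":0,"y":0,"z":-0.45,"rx":0,"ry":0,"rz":0,"claw":0},{"x":0,"y":0,"z":-0.45,"rx":0,"ry":0,"rz":0,"claw":0},{"x":0,"y":0,"z":-0.45,"rx":0,"ry":0,"rz":0,"claw":0.4},{"x":0,"y":0,"z":-0.45,"rx":0,"ry":0,"rz":0,"claw":0.4},{"x":0,"y":0,"z":-0.45,"rx":0,"ry":0,"rz":0,"claw":0.4}]'
```

```text
time_s: 11.15
tcp_pos: [0.5185, -0.2618, 0.1828]
ee_rot: [[0.934, 0.359, 0.0], [0.359, -0.934, -0.0], [0.0, 0.0, -1.0]]
wrist_force: [0.6, 1.2, -0.1]
gripper_width: 0.224
gripper_force: 30.0
time_s: 12.15
tcp_pos: [0.5204, -0.2607, 0.0714]
ee_rot: [[0.932, 0.361, 0.003], [0.361, -0.932, -0.001], [0.002, 0.001, -1.0]]
wrist_force: [-0.1, 0.2, 0.5]
gripper_width: 0.388
gripper_force: 0.0
```

```bash
python3 -m pendant '[{"x":0,"y":0,"z":0.2,"rx":0,"ry":0,"rz":0,"claw":0.4},{"x":0,"y":0,"z":0.4,"rx":0,"ry":0,"rz":0,"claw":0.4},{"x":-0.06,"y":0.2,"z":0.4,"rx":0,"ry":0,"rz":0,"claw":0.4},{"x":-0.12,"y":0.44,"z":0.4,"rx":0,"ry":0,"rz":-0.05,"claw":0.6},{"x":-0.18,"y":0.66,"z":0.4,"rx":0,"ry":0,"rz":-0.1,"claw":0.6},{"x":-0.24,"y":0.88,"z":0.4,"rx":0,"ry":0,"rz":-0.131,"claw":0.6},{"x":-0.28,"y":1,"z":0.4,"rx":0,"ry":0,"rz":-0.131,"claw":0.6},{"x":-0.28,"y":1,"z":0.4,"rx":0,"ry":0,"rz":-0.131,"claw":0.6}]'
python3 - <<'E'
from h import *
s=sense();print(s['joints'].round(1),s["tcp_pos"].round(4))
c=capture("side");t=capture("top")
im=np.hstack([cv2.resize(c["color"][150:350,180:380],(400,400)),cv2.resize(t["color"][170:270,300:400],(400,400))])
cv2.imwrite("pics/s3.png",im[:,:,::-1])
E
```

```text
time_s: 13.15
tcp_pos: [0.4493, -0.009, 0.1711]
ee_rot: [[0.999, -0.038, 0.002], [-0.038, -0.999, 0.001], [0.002, -0.001, -1.0]]
wrist_force: [0.7, -0.8, 0.1]
gripper_width: 0.6
gripper_force: 0.0
[ 19.7   7.6 -27.6  -0.  -54.7  68.1] [ 0.4493 -0.009   0.1711]
```

View pics/s3.png

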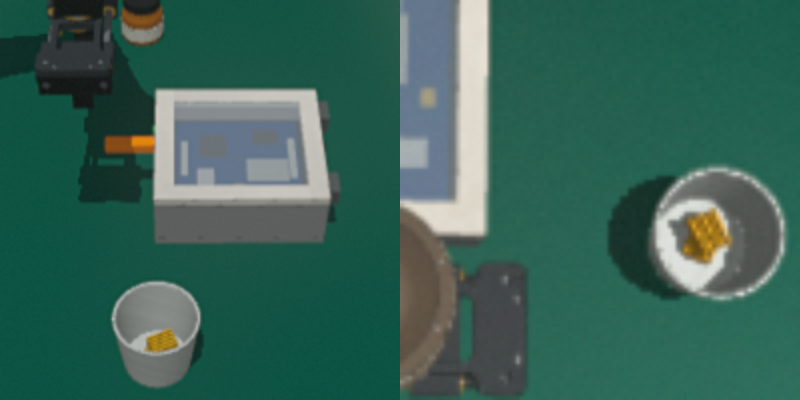

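Both sinks are in the upright cup: they overlap at px (706,236) of the mosaic, and the cover is clear. Now I'll tilt the tool and approach the tab.

```bash
python3 -m pendant '[{"x":0,"y":0,"z":0,"rx":-0.002,"ry":-0.05,"rz":0,"claw":0.6},{"x":0,"y":0,"z":0,"rx":-0.004,"ry":-0.1,"rz":0,"claw":0.6},{"x":0,"y":0,"z":0,"rx":-0.006,"ry":-0.15,"rz":0,"claw":0.6},{"x":0,"y":0,"z":0,"rx":-0.007,"ry":-0.167,"rz":0,"claw":0.6},{"x":0,"y":0,"z":-0.07,"rx":-0.007,"ry":-0.167,"rz":0,"claw":0.6},{"x":0,"y":0,"z":-0.136,"rx":-0.007,"ry":-0.167,"rz":0,"claw":0.6},{"x":0,"y":0,"z":-0.136,"rx":-0.007,"ry":-0.167,"rz":0,"claw":0.6},{"x":0,"y":0,"z":-0.136,"rx":-0.007,"ry":-0.167,"rz":0,"claw":0.6}]'
python3 -c "from h import *;s=sense();print(s['joints'].round(1))"
```

```text
time_s: 14.25
tcp_pos: [0.4584, -0.014, 0.1658]
ee_rot: [[0.884, -0.038, 0.466], [-0.037, -0.999, -0.01], [0.466, -0.008, -0.885]]
wrist_force: [1.2, -0.3, 0.7]
gripper_width: 0.605
gripper_force: 0.0
[ 15.   -3.4 -61.2  54.8  -9.2  20.1]
```

```bash
python3 -m pendant '[{"x":0,"y":0,"z":0.05,"rx":0.001,"ry":0.03,"rz":0,"claw":0.6},{"x":0,"y":0,"z":0.08,"rx":0.002,"ry":0.06,"rz":0,"claw":0.6},{"x":0,"y":0,"z":0.1,"rx":0.004,"ry":0.09,"rz":0,"claw":0.6},{"x":0,"y":0,"z":0.1,"rx":0.005,"ry":0.111,"rz":0,"claw":0.6},{"x":0,"y":0,"z":0.1,"rx":0.005,"ry":0.111,"rz":0,"claw":0.6},{"x":0,"y":0,"z":0.1,"rx":0.005,"ry":0.111,"rz":0,"claw":0.6},{"x":0,"y":0,"z":0.1,"rx":0.005,"ry":0.111,"rz":0,"claw":0.6},{"x":0,"y":0,"z":0.1,"rx":0.005,"ry":0.111,"rz":0,"claw":0.6}]'
python3 -c "from h import *;s=sense();print(s['joints'].round(1))"
```

```text
time_s: 15.25
tcp_pos: [0.4575, -0.0145, 0.1908]
ee_rot: [[0.99, -0.041, 0.136], [-0.042, -0.999, 0.004], [0.136, -0.01, -0.991]]
wrist_force: [-0.5, -0.4, -0.1]
gripper_width: 0.6
gripper_force: 0.0
[ 20.4   3.1 -31.2   3.4 -48.3  65.2]
```

```bash
python3 -m pendant '[{"x":0.122,"y":0.02,"z":-0.1,"rx":-0.003,"ry":0,"rz":0,"claw":0.6},{"x":0.122,"y":0.02,"z":-0.25,"rx":-0.003,"ry":0,"rz":0,"claw":0.6},{"x":0.122,"y":0.02,"z":-0.4,"rx":-0.003,"ry":0,"rz":0,"claw":0.6},{"x":0.122,"y":0.02,"z":-0.48,"rx":-0.003,"ry":0,"rz":0,"claw":0.6},{"x":0.122,"y":0.02,"z":-0.536,"rx":-0.003,"ry":0,"rz":0,"claw":0.6},{"x":0.122,"y":0.02,"z":-0.536,"rx":-0.003,"ry":0,"rz":0,"claw":0.6},{"x":0.122,"y":0.02,"z":-0.536,"rx":-0.003,"ry":0,"rz":0,"claw":0.6},{"x":0.122,"y":0.02,"z":-0.536,"rx":-0.003,"ry":0,"rz":0,"claw":0.6}]'
python3 -m pendant '[{"x":0,"y":0,"z":0,"rx":0,"ry":0,"rz":0,"claw":0.3},{"x":0,"y":0,"z":0,"rx":0,"ry":0,"rz":0,"claw":0.2},{"x":0,"y":0,"z":0,"rx":0,"ry":0,"rz":0,"claw":0},{"x":0,"y":0,"z":0,"rx":0,"ry":0,"rz":0,"claw":0},{"x":0,"y":0,"z":0,"rx":0,"ry":0,"rz":0,"claw":0},{"x":0,"y":0,"z":0,"rx":0,"ry":0,"rz":0,"claw":0},{"x":0,"y":0,"z":0,"rx":0,"ry":0,"rz":0,"claw":0},{"x":0,"y":0,"z":0,"rx":0,"ry":0,"rz":0,"claw":0}]'
python3 -c "from h import *;s=sense();print(s['joints'].round(1),s['tcp_pos'].round(4),s['ee_rot'].round(3))"
```

```text
time_s: 16.25
tcp_pos: [0.4893, -0.009, 0.0579]
ee_rot: [[0.99, -0.041, 0.138], [-0.041, -0.999, -0.005], [0.138, -0.001, -0.99]]
wrist_force: [-0.5, -0.9, -0.3]
gripper_width: 0.599
gripper_force: 0.0
time_s: 17.25
tcp_pos: [0.4889, -0.0076, 0.057]
ee_rot: [[0.99, -0.04, 0.137], [-0.04, -0.999, -0.003], [0.137, -0.002, -0.991]]
wrist_force: [-3.1, 9.4, 1.3]
gripper_width: 0.181
gripper_force: 30.0
[ 20.   17.2 -38.8   6.3 -26.8  62.2] [ 0.4889 -0.0076  0.057 ] [[ 0.99  -0.04   0.137]
 [-0.04  -0.999 -0.003]
 [ 0.137 -0.002 -0.991]]
```

```bash
python3 - <<'E'
import numpy as np
psi=np.radians(-2.4);H=np.array([.7253,.0705]);r0=np.array([(.488-.7253)*np.cos(psi)+(-.0095+.020)*np.sin(psi),.0568-.0705])
f=lambda t:np.array([r0[0]*np.cos(t)+r0[1]*np.sin(t),-r0[0]*np.sin(t)+r0[1]*np.cos(t)])
for base in(0,25):
    for k in range(1,9):
        d=f(np.radians(base+k*25/8))-f(np.radians(base))
        a=k*25/8/180
        print(base+k*25/8,np.round([d[0]*np.cos(psi)/.25,d[0]*np.sin(psi)/.25,d[1]/.25,a*.0419,a*.999],4))
E
```

```text
3.125 [-0.0016  0.0001  0.0519  0.0007  0.0173]
6.25 [-0.0003  0.      0.1038  0.0015  0.0347]
9.375 [ 0.0038 -0.0002  0.1555  0.0022  0.052 ]
12.5 [ 0.0107 -0.0004  0.2069  0.0029  0.0694]
15.625 [ 0.0203 -0.0009  0.2579  0.0036  0.0867]
18.75 [ 0.0328 -0.0014  0.3083  0.0044  0.1041]
21.875 [ 0.048  -0.002   0.3579  0.0051  0.1214]
25.0 [ 0.0658 -0.0028  0.4067  0.0058  0.1388]
28.125 [ 0.0205 -0.0009  0.0477  0.0007  0.0173]
31.25 [ 0.0435 -0.0018  0.0942  0.0015  0.0347]
34.375 [ 0.0691 -0.0029  0.1393  0.0022  0.052 ]
37.5 [ 0.097  -0.0041  0.183   0.0029  0.0694]
40.625 [ 0.1273 -0.0053  0.2252  0.0036  0.0867]
43.75 [ 0.1599 -0.0067  0.2656  0.0044  0.1041]
46.875 [ 0.1946 -0.0082  0.3041  0.0051  0.1214]
50.0 [ 0.2314 -0.0097  0.3407  0.0058  0.1388]
```

```bash
python3 -m pendant '[{"x":-0.002,"y":0,"z":0.052,"rx":0.001,"ry":0.017,"rz":0,"claw":0},{"x":0,"y":0,"z":0.104,"rx":0.0015,"ry":0.035,"rz":0,"claw":0},{"x":0.004,"y":0,"z":0.156,"rx":0.002,"ry":0.052,"rz":0,"claw":0},{"x":0.011,"y":0,"z":0.207,"rx":0.003,"ry":0.069,"rz":0,"claw":0},{"x":0.02,"y":-0.001,"z":0.258,"rx":0.0035,"ry":0.087,"rz":0,"claw":0},{"x":0.033,"y":-0.001,"z":0.308,"rx":0.0045,"ry":0.104,"rz":0,"claw":0},{"x":0.048,"y":-0.002,"z":0.358,"rx":0.005,"ry":0.121,"rz":0,"claw":0},{"x":0.066,"y":-0.003,"z":0.407,"rx":0.006,"ry":0.139,"rz":0,"claw":0}]'
python3 -c "from h import *;s=sense();print(s['joints'].round(1))"
```

```text
time_s: 18.25
tcp_pos: [0.5053, -0.0082, 0.1585]
ee_rot: [[0.954, -0.042, -0.297], [-0.038, -0.999, 0.017], [-0.298, -0.004, -0.955]]
wrist_force: [-0.5, 4.7, -1.3]
gripper_width: 0.18
gripper_force: 30.0
[ 14.2  23.   -8.   -5.3 -75.7  75.5]
```

Tracking well, with low forces. Second half next, including a settle.

```bash
python3 -m pendant '[{"x":0.0205,"y":-0.001,"z":0.048,"rx":0.001,"ry":0.017,"rz":0,"claw":0},{"x":0.0435,"y":-0.002,"z":0.094,"rx":0.0015,"ry":0.035,"rz":0,"claw":0},{"x":0.069,"y":-0.003,"z":0.139,"rx":0.002,"ry":0.052,"rz":0,"claw":0},{"x":0.097,"y":-0.004,"z":0.183,"rx":0.003,"ry":0.069,"rz":0,"claw":0},{"x":0.127,"y":-0.005,"z":0.225,"rx":0.0035,"ry":0.087,"rz":0,"claw":0},{"x":0.16,"y":-0.007,"z":0.266,"rx":0.0045,"ry":0.104,"rz":0,"claw":0},{"x":0.195,"y":-0.008,"z":0.304,"rx":0.005,"ry":0.121,"rz":0,"claw":0},{"x":0.231,"y":-0.01,"z":0.341,"rx":0.006,"ry":0.139,"rz":0,"claw":0}]'
python3 -m pendant '[{"x":0,"y":0,"z":0,"rx":0,"ry":0,"rz":0,"claw":0},{"x":0,"y":0,"z":0,"rx":0,"ry":0,"rz":0,"claw":0},{"x":0,"y":0,"z":0,"rx":0,"ry":0,"rz":0,"claw":0},{"x":0,"y":0,"z":0,"rx":0,"ry":0,"rz":0,"claw":0},{"x":0,"y":0,"z":0,"rx":0,"ry":0,"rz":0,"claw":0},{"x":0,"y":0,"z":0,"rx":0,"ry":0,"rz":0,"claw":0},{"x":0,"y":0,"z":0,"rx":0,"ry":0,"rz":0,"claw":0},{"x":0,"y":0,"z":0,"rx":0,"ry":0,"rz":0,"claw":0}]'
python3 - <<'E'
from h import *
s=sense();R=s["ee_rot"];g=s["tcp_pos"]-.019*R[:,2]
print(s['joints'].round(1),s['joint_velocities'].round(2),g.round(4))
d=g-np.array([.7253,-.02,.0705]);x=-(d[0]*np.cos(np.radians(2.4))-d[1]*np.sin(np.radians(2.4)))
print("cover deg",np.degrees(np.arctan2(d[2],x)-np.arctan2(.005,.24)),np.hypot(x,d[2]))
c=capture("side");cv2.imwrite("pics/s4.png",cv2.resize(c["color"][90:350,180:440,::-1],(600,600)))
E
```

```text
time_s: 19.25
tcp_pos: [0.5631, -0.0108, 0.2438]
ee_rot: [[0.738, -0.041, -0.674], [-0.027, -0.999, 0.032], [-0.674, -0.005, -0.738]]
wrist_force: [-1.1, 6.1, 0.8]
gripper_width: 0.181
gripper_force: 30.0
time_s: 20.25
tcp_pos: [0.5627, -0.0108, 0.2435]
ee_rot: [[0.739, -0.041, -0.673], [-0.027, -0.999, 0.031], [-0.673, -0.005, -0.739]]
wrist_force: [-1.9, 5.9, 2.2]
gripper_width: 0.18
gripper_force: 30.0
[  10.3   38.5   23.8   -9.7 -116.6   76.4] [ 0.13 -0.05  0.03  0.05 -0.06  0.01] [ 0.5755 -0.0114  0.2575]
cover deg 50.07405587137553 0.239768563785549
```

View pics/s4.png

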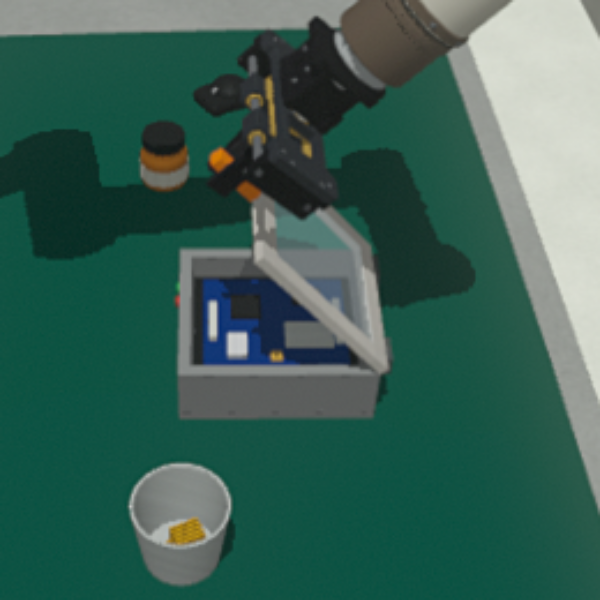

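The cover is held at about 50° with the tab in the fingers at px (235,170). The cup is upright with the sinks inside at (185,530), and the arm is still.

```bash
python3 -c "from station import *;print(finish_job())"
```

```text
the job is handed in; nothing more can be done
None
```

I handed the job in at about 20 s: both heat sinks are in the upright cup, and the gripper is holding the cover still by its tab at about 50° (worked out from the gripper pose); no verdict came back.

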